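# Seat the sleeve mandrel in the spindle taper

## Robot

A 6-joint arm with a two-finger parallel gripper is mounted at the origin on a cart in front of the work surface, level with it; the furniture and walls round the work are solid. World frame = base frame: x ahead of the robot, y to its left, z up, the work surface at z = 0. Lengths are in m, angles in rad, forces in N, time in s.
With the tool pointing down it reaches from about 0.4 to 0.825 m from the base axis. Payload 7 kg.
Tool frame: the origin (TCP) lies at the very end of the fingers, on their centre line; the grasp point (between the pads) lies 19 mm behind it; z points along the fingers, y is the direction in which the jaws open and shut (so a half turn about z gives the same grasp; the last joint's range is limited). The gripper opens to 88 mm and grips with 3 to 60 N. Pads are 19 mm wide; open, the fingers measure 130 mm over their backs; the gripper's body (78 mm by 193 mm) begins 47 mm behind the grasp point.
Start: joints at [-0.838, 0.359, 0.012, 0, -1.224, -0.288], TCP at [0.29, -0.609, 0.203] pointing down, gripper open.
Joint ranges: [-3.07, 3.07], [-1.43, 2.12], [-1.02, 1.25], [-3.03, 1.67], [-3.05, -0], [-3.03, 3.03]. Speed limits (rad/s): [2.39, 2.39, 3.01, 3.14, 3.14, 3.14].

## Interface

Orientations are given as [roll, pitch, yaw] about the fixed x, y, z axes, in that order (R = Rz(yaw) Ry(pitch) Rx(roll)).
In Python, from station import arm, eyes, job, outline_of gives the robot as it stands.
- The arm moves only by the tool apply_moves, never from a script. Its argument "moves" is a list of rows, each a list of 5 numbers: the opening, from -1 (shut) to 1 (fully open), then the shift along the tool's x, y, z in m, then the turn about the tool's z in rad. A call has 1 to 12 rows; each row shifts and turns the commanded pose from where the row before left it, along the tool's axes as they then stand; what a row does not reach is not made up. A row lasts 1/12 s, in which the tool goes at most 41.7 mm and 7.16 degrees, less where a joint would pass 70% of its speed; a pose out of reach is approached as far as the arm can. A call with a gripper value outside its range is refused whole. The fingers move at their own pace and stop on an object; "newtons" is the grip in N (left out, the last holds). Time passes only in rows, so rows that do not move let the fingers close. It gives the time, the measured TCP pose, the force and the opening at its end, in the units of the state.
- arm.get_state(): the state, without advancing time (a new reading comes with each control period).
- eyes.grab_frame(name): name is "side" or "top" or "wrist"; returns a dict with "color" (480x640x3 uint8, red, green, blue), "z_map" (480x640 float32, m along the optical axis (not along the pixel's ray), 0 where there is no reading), "camera_matrix" (3x3 intrinsics, pixels), "extrinsics" (4x4, takes a point from camera to world coordinates). Camera axes: x right, y up, looking along -z (the intrinsics and any distortion apply to the point x, -y, -z); pixel columns grow to the right and rows downward; lengths in m; the calibration is good to about 2 mm. A picture is of the moment at which its call begins.
- job.job_done(): hands the job in, once; it reports no verdict.
Trained networks look in a picture, given as the dict that the camera call returned (one of the last four; its "shot" number tells which), for a name from the list of things; names that differ only in an ending like _2 or _b are one class to them, and where a whole thing is asked for, a point or a joint stands for the part that bears it (a point fixed in the world has none). Each returns a list of dicts, best first, with "score" (0 to 1); they miss things now and then, are a little off and sometimes report something else, mostly with a low value. They report only what shows in the picture. A call takes as long as a camera call.
- outline_of(label, picture): "region" (480x640 bool, what is visible of it) and "extent" ([left, top, right, bottom] in pixels, round what is visible of it).
The state is a dict: "t": time; "q": joint angles; "qd": joint speeds; "joint_efforts": joint torques, N m; "eef_pos": TCP position; "ee_rot": TCP orientation; "force": force on the tool from outside, world axes, zero at the start; "moment": the same for the moment, N m; "width": finger opening in m.
Only numpy, scipy, OpenCV 4.12 (cv2) and the standard library are available. Lean on these libraries where they do the work, as an engineer would, in place of code of your own. Each camera call takes 0.05 s, during which the arm holds its last target.

## Task

Take the sleeve mandrel with the blue collar and cap out of the green tool rack and lower it, without dropping it, into the upright spindle: tapered shank fully home in the taper, the slots of its flange over the two yellow drive dogs. Let go of it there and leave the dark drill chuck where it stands in the rack.

Things in the scene. Friction and masses are not known exactly. Their poses are not given: they have to be found in the camera images.
- mandrel_grip (a point): The 0.45 kg mandrel, hanging shank down by its flange in a hole of a fixed green rack (top 62 mm high). Point: on its axis (z up), mid-height of its pale metal body. Body 46 mm wide along y, with two flats 34 mm apart facing +x and -x: grip along x. It spans 25 mm below to 22 mm above the point, then a blue cap to 30 mm above; below it a blue collar, 52 mm wide, 7 mm high.
- mandrel_flange (a point): Centre of the underside of the mandrel's steel flange, 45 mm below mandrel_grip, same axes. Flange 80 mm across, 13 mm thick, with two open slots 20 mm wide at its rim on the +y and -y sides (it may be seated either way round). Below it the tapered shank, 45 mm long, 34 mm across at the flange, 16 mm at its end.
- spindle_face (a point): Centre of the spindle's nose face (84 mm across, 75 mm above the trolley; z up), on a grey fixed cartridge with a 124 mm square foot. Taper mouth 40 mm across, 1.5 mm clear of the seated shank all round. Two yellow dogs, 33 mm from the axis on the +y and -y sides: 8 mm wide, 10 mm radially, 9 mm high. Home: flange underside on this face, dogs in the slots.
- chuck_grip (a point): Bystander: the drill chuck, dark round body 51 mm across with three small jaws on top, same shank and flange as the mandrel, hanging in the rack's other hole, 130 mm from the mandrel (which hole is whose varies). The point lies on its axis, 45 mm above its flange's underside and 35 mm below its jaw tips.

How it is judged:
On the way:
1. the mandrel is lowered into the spindle in the grip: held by the fingers within 15 mm of fully home (contact force between the fingers and mandrel above 1 N and horizontal distance between mandrel_grip and spindle_face below 0.012 m and z of mandrel_grip in the frame of spindle_face below 0.06 m), for 0.1 s.
At the end, for the whole second after the job is handed in: The mandrel stands released and at rest in the spindle: axes within 10 mm, upright within 4 degrees, flange within 5 mm of the nose face, slots in line with the dogs within 15 degrees (dogs in the slots); the drill chuck is within 20 mm of where it stood (horizontal distance between mandrel_grip and spindle_face below 0.01 m and z of mandrel_grip in the frame of spindle_face between 0.04 and 0.05 m and angle between the y axis of mandrel_grip and the y axis of spindle_face, either way round below 0.26 rad and angle between mandrel_grip's own z axis and vertical below 0.07 rad and linear speed of mandrel below 0.02 m/s and distance of chuck_grip from where it was at the start of the episode below 0.02 m); the robot touches nothing.
It fails at once if the drill chuck is taken out of the rack or knocked over (moved more than 30 mm) (distance of chuck_grip from where it was at the start of the episode above 0.03 m).
It also fails if it takes over 38 s, if anything falls off the work surface, if the arm or the gripper's body presses on something with over 40 N, if the wrist force passes 120 N, or if a joint passes its speed limit or range.

## Working session

There is one attempt and no reset: what is moved stays moved. The work goes in short steps, Python scripts to look and compute and a tool call to move; the robot and the scene stay as the last step left them, time stands still between calls to the robot, and variables do not carry over. Pictures are saved under pics/ and viewed, and the job is handed in when it is done.

Besides the shell and the picture viewer there is one more tool, called after "Request:" in YAML: its name, and indented under it one key for each argument. apply_moves: Moves the arm, as the interface text tells. Its arguments: {"type":"object","properties":{"moves":{"type":"array","items":{"type":"array","items":{"type":"number"}}},"newtons":{"type":"number"}},"required":["moves"]}

```bash
ls; mkdir -p pics; cat > h.py <<'E'
from station import arm, eyes, job, outline_of
import numpy as np, cv2
def save(n,p): cv2.imwrite('pics/'+n+'.png',p['color'][:,:,::-1])
def pts(p,mask):
    v,u=np.nonzero(mask&(p['z_map']>0)); z=p['z_map'][v,u].astype(float)
    K=np.array(p['camera_matrix']); x=(u-K[0,2])/K[0,0]*z; y=(v-K[1,2])/K[1,1]*z
    T=np.array(p['extrinsics']); return (np.c_[x,-y,-z]@T[:3,:3].T+T[:3,3]),u,v
E
python3 - <<'E'
from h import *
s=arm.get_state();print({k:np.round(v,3).tolist() for k,v in s.items()})
for n in('top','side'):
    p=eyes.grab_frame(n);save(n+'0',p);print(n,p.keys(),np.round(p['camera_matrix'],1).tolist(),np.round(p['extrinsics'],3).tolist())
    for l in('mandrel_grip','mandrel_flange','spindle_face','chuck_grip'):
        for r in outline_of(l,p)[:2]:
            P,_,_=pts(p,r['region']);print(l,round(r['score'],2),r['extent'],r['region'].sum(),np.median(P,0).round(3) if len(P) else '', P[:,2].max().round(3) if len(P) else '')
E
```

```text
pics
{'t': 0.0, 'q': [-0.838, 0.359, 0.011, -0.0, -1.224, -0.288], 'qd': [0.001, -0.002, 0.001, 0.0, -0.0, -0.0], 'joint_efforts': [0.0, -58.271, 29.306, 6.997, 0.007, -0.0], 'eef_pos': [0.29, -0.609, 0.202], 'ee_rot': [3.14, -0.0, -2.697], 'force': [0.446, 0.182, -0.398], 'moment': [0.036, -0.01, 0.017], 'width': 0.088}
top dict_keys(['color', 'z_map', 'camera_matrix', 'extrinsics', 'shot']) [[554.5, 0.0, 312.7], [0.0, 554.5, 239.7], [0.0, 0.0, 1.0]] [[0.022, 0.985, -0.171, 0.339], [-1.0, 0.022, -0.002, -0.009], [0.001, 0.171, 0.985, 1.17], [0.0, 0.0, 0.0, 1.0]]
mandrel_grip 0.97 [177.9, 234.3, 215.7, 273.3] 1140 [0.486 0.218 0.081] 0.141
mandrel_flange 0.62 [179.0, 237.4, 214.2, 276.3] 1155 [0.486 0.218 0.081] 0.141
spindle_face 0.57 [392.7, 227.0, 456.0, 293.0] 3461 [ 0.499 -0.236  0.052] 0.088
chuck_grip 0.82 [244.5, 248.3, 277.8, 288.6] 1097 [0.461 0.094 0.113] 0.146
side dict_keys(['color', 'z_map', 'camera_matrix', 'extrinsics', 'shot']) [[489.1, 0.0, 319.1], [0.0, 489.1, 238.7], [0.0, 0.0, 1.0]] [[-0.973, 0.115, -0.199, 0.314], [-0.23, -0.519, 0.824, 0.798], [-0.009, 0.847, 0.531, 0.659], [0.0, 0.0, 0.0, 1.0]]
mandrel_grip 0.76 [277.2, 313.5, 322.7, 369.1] 1809 [0.485 0.241 0.081] 0.138
mandrel_flange 0.66 [277.6, 311.3, 321.9, 366.6] 1836 [0.486 0.241 0.08 ] 0.138
spindle_face 0.84 [312.3, 201.5, 371.4, 254.8] 1976 [ 0.497 -0.209  0.039] 0.084
chuck_grip 0.66 [310.6, 269.6, 351.3, 316.5] 1379 [0.46  0.115 0.089] 0.142
```

View pics/top0.png

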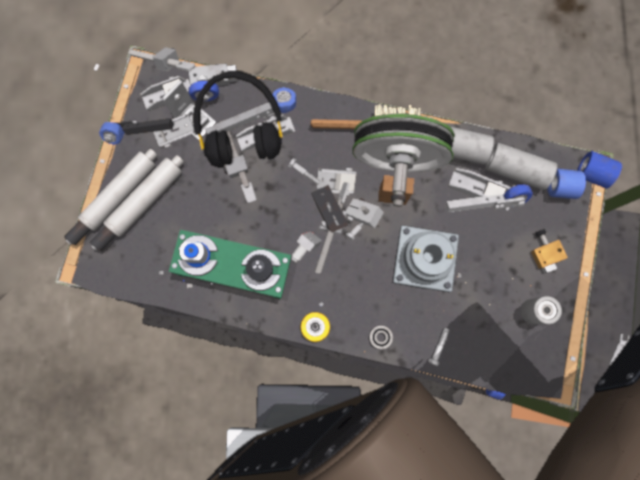

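View pics/side0.png

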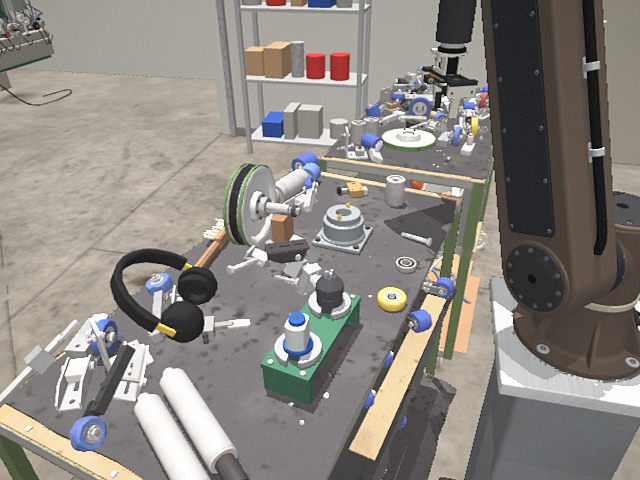

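```bash
python3 - <<'E'
from h import *
from scipy.optimize import least_squares
p=eyes.grab_frame('top')
P,u,v=pts(p,np.ones((480,640),bool))
for nm,c,zs in(('mandrel',(.486,.218),(.132,.15)),('mandrelflange',(.486,.218),(.069,.085)),('chuckflange',(.461,.094),(.069,.085)),('nose',(.499,-.236),(.068,.082)),('dogs',(.499,-.236),(.081,.1)),('foot',(.499,-.236),(.005,.03))):
    d=np.hypot(P[:,0]-c[0],P[:,1]-c[1]); m=(d<.08)&(P[:,2]>zs[0])&(P[:,2]<zs[1]); Q=P[m]
    if len(Q)<4: print(nm,len(Q)); continue
    (cx,cy),(w,h),a=cv2.minAreaRect((Q[:,:2]*1000).astype(np.float32)); cc,r=cv2.minEnclosingCircle((Q[:,:2]*1000).astype(np.float32))
    print(nm,len(Q),'z',np.median(Q[:,2]).round(4),'rect',np.round([cx,cy,w,h,a],1),'circ',np.round(cc,1),round(r,1),'mean',Q.mean(0).round(4))
    if nm=='dogs': print(np.c_[Q.round(3),u[m],v[m]][:20])
a=cv2.resize(p['color'][220:310,160:300],None,fx=5,fy=5,interpolation=cv2.INTER_CUBIC)
cv2.imwrite('pics/c1.png',a[:,:,::-1])
a=cv2.resize(p['color'][215:305,380:480],None,fx=6,fy=6,interpolation=cv2.INTER_CUBIC)
cv2.imwrite('pics/c2.png',a[:,:,::-1])
p=eyes.grab_frame('wrist');save('w0',p);print(np.round(p['extrinsics'],3).tolist(),p['camera_matrix'][0])
E
```

```text
mandrel 194 z 0.1367 rect [492.2 224.3  28.3  35.4   9.5] circ [493.7 222.9] 19.5 mean [0.4929 0.2235 0.1366]
mandrelflange 633 z 0.0756 rect [493.4 224.2  80.6  79.   69.7] circ [488.8 228.1] 46.0 mean [0.4886 0.2188 0.0761]
chuckflange 541 z 0.0753 rect [4.665e+02 9.670e+01 7.850e+01 7.510e+01 3.000e-01] circ [467.  97.] 40.2 mean [0.4619 0.0946 0.0751]
nose 1111 z 0.0752 rect [ 506.1 -245.    82.5   84.    45.9] circ [ 506.3 -245.3] 42.6 mean [ 0.5059 -0.2449  0.0751]
dogs 48 z 0.084 rect [ 520.7 -243.9   78.5   42.    87.8] circ [ 506.8 -243.4] 39.8 mean [ 0.5088 -0.2412  0.0839]
[[ 5.41e-01 -2.64e-01  8.10e-02  4.42e+02  2.36e+02]
 [ 5.38e-01 -2.42e-01  8.10e-02  4.31e+02  2.37e+02]
 [ 5.28e-01 -2.28e-01  8.20e-02  4.24e+02  2.42e+02]
 [ 5.29e-01 -2.60e-01  8.10e-02  4.40e+02  2.42e+02]
 [ 5.15e-01 -2.08e-01  8.10e-02  4.14e+02  2.48e+02]
 [ 5.15e-01 -2.10e-01  8.20e-02  4.15e+02  2.48e+02]
 [ 5.13e-01 -2.08e-01  8.20e-02  4.14e+02  2.49e+02]
 [ 5.13e-01 -2.09e-01  8.40e-02  4.15e+02  2.49e+02]
 [ 5.13e-01 -2.11e-01  8.50e-02  4.16e+02  2.49e+02]
 [ 5.13e-01 -2.13e-01  8.60e-02  4.17e+02  2.49e+02]
 [ 5.13e-01 -2.15e-01  8.50e-02  4.18e+02  2.49e+02]
 [ 5.13e-01 -2.18e-01  8.30e-02  4.19e+02  2.49e+02]
 [ 5.14e-01 -2.26e-01  8.20e-02  4.23e+02  2.49e+02]
 [ 5.11e-01 -2.09e-01  8.40e-02  4.15e+02  2.50e+02]
 [ 5.11e-01 -2.11e-01  8.40e-02  4.16e+02  2.50e+02]
 [ 5.10e-01 -2.13e-01  8.70e-02  4.17e+02  2.50e+02]
 [ 5.11e-01 -2.16e-01  8.30e-02  4.18e+02  2.50e+02]
 [ 5.11e-01 -2.17e-01  8.40e-02  4.19e+02  2.50e+02]
 [ 5.09e-01 -2.07e-01  8.50e-02  4.14e+02  2.51e+02]
 [ 5.09e-01 -2.10e-01  8.30e-02  4.15e+02  2.51e+02]]
foot 1404 z 0.014 rect [ 502.9 -239.8  149.5  145.3    7.8] circ [ 499.1 -236. ] 79.9 mean [ 0.494  -0.2299  0.015 ]
[[-0.43, -0.871, -0.239, 0.226], [0.903, -0.414, -0.114, -0.639], [0.001, -0.265, 0.964, 0.385], [0.0, 0.0, 0.0, 1.0]] [381.25108928   0.         322.15877291]
```

View pics/c1.png

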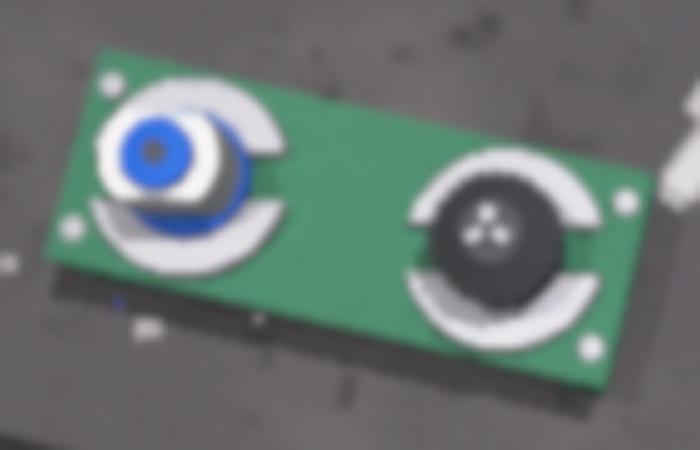

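View pics/c2.png

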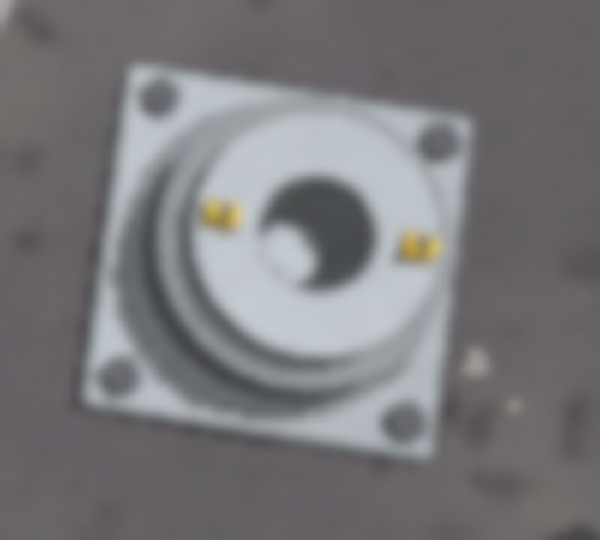

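View pics/w0.png

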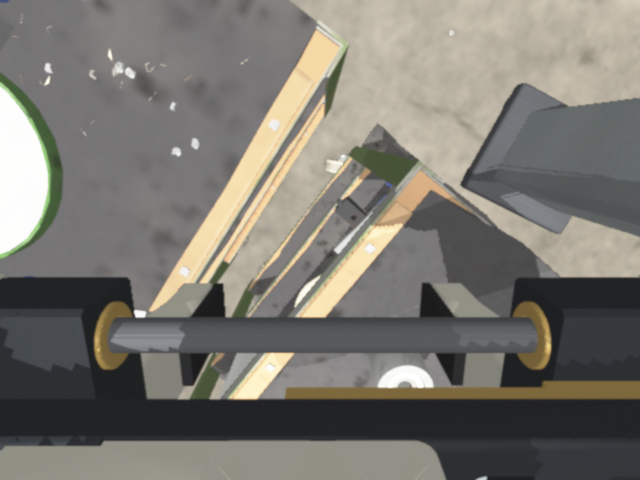

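```bash
python3 - <<'E'
from h import *
p=eyes.grab_frame('top')
P,u,v=pts(p,np.ones((480,640),bool))
m=(P[:,2]>.1)&(u>60)&(u<620)&(v<350)&(v>40)
import collections
g=collections.defaultdict(list)
for q in P[m]: g[(round(q[0]/.05)*.05,round(q[1]/.05)*.05)].append(q[2])
for k in sorted(g): 
    if k[0]>.2 and len(g[k])>3: print(np.round(k,2),np.max(g[k]).round(2),end='; ')
print()
# dogs by colour
hsv=cv2.cvtColor(p['color'],cv2.COLOR_RGB2HSV)
y=(hsv[:,:,0]>15)&(hsv[:,:,0]<35)&(hsv[:,:,1]>110)
y[:220]=0;y[280:]=0;y[:,:400]=0;y[:,470:]=0
n,l,st,ce=cv2.connectedComponentsWithStats(y.astype(np.uint8))
for i in range(1,n):
    Q,_,_=pts(p,l==i);print('dog',st[i],Q.mean(0).round(4) )
# flange model fit: occupancy of annulus with slots
def fit(c,col=None):
    d=np.hypot(P[:,0]-c[0],P[:,1]-c[1]);m=(d<.06)&(abs(P[:,2]-.0755)<.004);Q=P[m,:2]
    rack=P[(d<.06)&(abs(P[:,2]-.062)<.004),:2]
    best=None
    for cx in np.arange(c[0]-.008,c[0]+.008,.001):
     for cy in np.arange(c[1]-.008,c[1]+.008,.001):
      for a in np.radians(np.arange(-20,21,2)):
       def ins(Q):
        x=Q[:,0]-cx;yy=Q[:,1]-cy;lx=np.cos(a)*x+np.sin(a)*yy;ly=-np.sin(a)*x+np.cos(a)*yy
        return (np.hypot(lx,ly)<.04)&~((abs(lx)<.010)&(abs(ly)>.026))
       s=ins(Q).sum()-(~ins(Q)).sum()-ins(rack).sum()
       if best is None or s>best[0]: best=(s,cx,cy,np.degrees(a),len(Q),len(rack))
    print(np.round(best,4))
fit((.4925,.2235));fit((.466,.097))
for z0,z1 in((.132,.141),(.1275,.1315)):
    d=np.hypot(P[:,0]-.4925,P[:,1]-.2235);Q=P[(d<.035)&(P[:,2]>z0)&(P[:,2]<z1)];print(len(Q),Q.mean(0).round(4))
hs=(hsv[:,:,0]>100)&(hsv[:,:,0]<125)&(hsv[:,:,1]>120)
Q,_,_=pts(p,hs);d=np.hypot(Q[:,0]-.4925,Q[:,1]-.2235);Q=Q[(d<.03)&(Q[:,2]>.128)];print('cap',len(Q),cv2.minEnclosingCircle((Q[:,:2]*1000).astype(np.float32)),Q.mean(0))
E
```

```text
[0.45 0.05] 0.12; [0.45 0.1 ] 0.15; [0.5 0.1] 0.14; [0.5 0.2] 0.14; [0.5  0.25] 0.14; [ 0.6 -0.2] 0.12; [ 0.6  -0.15] 0.12; [ 0.6  -0.05] 0.1; [0.6 0. ] 0.1; [ 0.65 -0.2 ] 0.12; [ 0.65 -0.15] 0.12; [ 0.7 -0.3] 0.13; [ 0.7  -0.25] 0.19; [ 0.7 -0.2] 0.21; [ 0.7  -0.15] 0.21; [ 0.7 -0.1] 0.19; [0.7 0.1] 0.11; [ 0.75 -0.3 ] 0.14; [ 0.75 -0.25] 0.19; [ 0.75 -0.2 ] 0.21; [ 0.75 -0.15] 0.21; [ 0.75 -0.1 ] 0.19; [0.75 0.05] 0.11; [0.75 0.1 ] 0.11; [0.75 0.25] 0.12; [0.8  0.05] 0.13; [0.8 0.1] 0.15; [0.8 0.2] 0.16; [0.8  0.25] 0.14; [0.8 0.3] 0.11; [0.85 0.1 ] 0.15; [0.85 0.15] 0.16; [0.85 0.2 ] 0.16; [0.85 0.25] 0.11; [0.85 0.3 ] 0.11; 
dog [415 249   4   4   8] [ 0.5096 -0.2115  0.0845]
dog [447 255   5   3  11] [ 0.4999 -0.2765  0.0848]
[4.760e+02 4.935e-01 2.245e-01 0.000e+00 5.210e+02 9.970e+02]
[4.600e+02 4.670e-01 9.700e-02 0.000e+00 5.000e+02 1.025e+03]
195 [0.4932 0.2236 0.1365]
138 [0.4928 0.2208 0.1293]
cap 129 ((492.49798583984375, 222.65866088867188), 12.661002159118652) [0.49237707 0.22262117 0.13705083]
```

Request:
apply_moves:
  moves:
    - [1,-0.01,0.013,-0.002,0]
    - [1,-0.024,0.03,-0.002,0]
    - [1,-0.024,0.03,-0.002,0]
    - [1,-0.024,0.03,-0.002,0]
    - [1,-0.024,0.03,-0.002,0]
    - [1,-0.024,0.03,-0.002,0]
    - [1,-0.024,0.03,-0.002,0]
    - [1,-0.024,0.03,-0.002,0]
    - [1,-0.024,0.03,-0.002,0]
    - [1,-0.024,0.03,-0.002,0]
    - [1,-0.024,0.03,-0.002,0]
    - [1,-0.024,0.03,0,0]

```text
t: 1.65
eef_pos: [0.3904, -0.1801, 0.2261]
ee_rot: [-3.141, 0.002, -2.697]
force: [1.5, 0.3, -0.2]
width: 0.0879
```

Request:
apply_moves:
  moves:
    - [1,-0.024,0.03,0,0]
    - [1,-0.024,0.03,0,0]
    - [1,-0.024,0.03,0,0]
    - [1,-0.024,0.03,0,0]
    - [1,-0.024,0.03,0,0]
    - [1,-0.024,0.03,0,0]
    - [1,-0.024,0.03,0,0]
    - [1,-0.024,0.03,0,0]
    - [1,-0.024,0.03,0,0]
    - [1,-0.024,0.03,0,0]
    - [1,-0.024,0.03,0,0]
    - [1,-0.02,0.03,0,0]

```text
t: 2.65
eef_pos: [0.492, 0.2676, 0.2254]
ee_rot: [3.142, 0.001, -2.696]
force: [0.7, -0.5, -0.0]
width: 0.0876
```

Request:
apply_moves:
  moves:
    - [1,0,0,0,-0.125]
    - [1,0,0,0,-0.125]
    - [1,0,0,0,-0.125]
    - [1,0,0,0,-0.125]
    - [1,0,0,0,-0.125]
    - [1,0,0,0,-0.125]
    - [1,0,0,0,-0.125]
    - [1,0,0,0,-0.125]
    - [1,0,0,0,-0.125]

```text
t: 3.4
eef_pos: [0.4916, 0.2654, 0.2254]
ee_rot: [-3.141, 0.0, -1.566]
force: [-0.8, -0.0, -0.2]
width: 0.0876
```

```bash
python3 - <<'E'
from h import *
s=arm.get_state();print({k:np.round(v,3).tolist() for k,v in s.items()})
p=eyes.grab_frame('wrist');save('w1',p);print(np.round(p['extrinsics'],3).tolist())
E
```

```text
{'t': 3.4, 'q': [0.845, 0.154, -0.214, -0.0, -1.203, -0.84], 'qd': [-0.001, -0.001, -0.001, 0.0, -0.0, 1.49], 'joint_efforts': [0.019, -41.642, 29.059, 6.938, -0.031, -2.479], 'eef_pos': [0.492, 0.265, 0.225], 'ee_rot': [-3.141, 0.0, -1.566], 'force': [-0.827, -0.025, -0.247], 'moment': [-0.022, 0.129, -0.014], 'width': 0.088}
[[-1.0, 0.005, 0.002, 0.492], [-0.005, -0.964, -0.266, 0.195], [0.0, -0.266, 0.964, 0.407], [0.0, 0.0, 0.0, 1.0]]
```

View pics/w1.png

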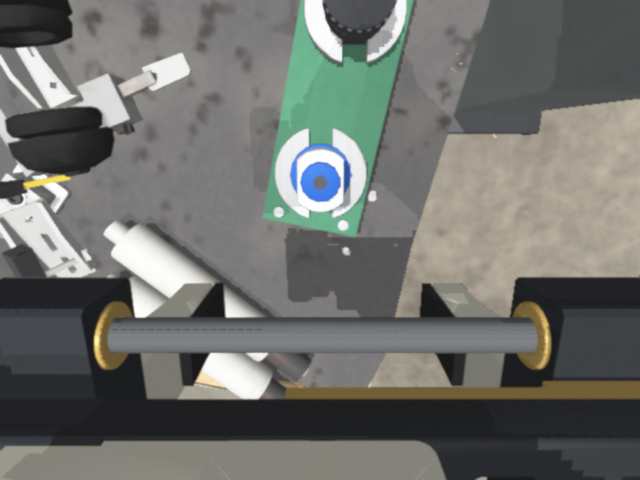

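Mandrel is seen at (320,182), flats left and right, slots nearly vertical in the picture; chuck at the top (355,10).

```bash
python3 - <<'E'
from h import *
s=arm.get_state();print(s['eef_pos'],s['ee_rot'])
p=eyes.grab_frame('wrist')
P,u,v=pts(p,np.ones((480,640),bool))
def fit(c):
    d=np.hypot(P[:,0]-c[0],P[:,1]-c[1]);m=(d<.055)&(abs(P[:,2]-.0755)<.004);Q=P[m,:2]
    rack=P[(d<.055)&(abs(P[:,2]-.062)<.004),:2]
    S=[]
    for cx in np.arange(c[0]-.006,c[0]+.006,.001):
     for cy in np.arange(c[1]-.006,c[1]+.006,.001):
      for a in np.radians(np.arange(-12,13,2)):
       def ins(Q):
        x=Q[:,0]-cx;yy=Q[:,1]-cy;lx=np.cos(a)*x+np.sin(a)*yy;ly=-np.sin(a)*x+np.cos(a)*yy
        return (np.hypot(lx,ly)<.04)&~((abs(lx)<.010)&(abs(ly)>.026))
       i=ins(Q); S.append((2*i.sum()-len(i)-ins(rack).sum(),cx,cy,np.degrees(a)))
    S=np.array(S);t=S[S[:,0]>=np.sort(S[:,0])[-8]];print(len(Q),t.mean(0).round(4))
fit((.493,.2235))
hsv=cv2.cvtColor(p['color'],cv2.COLOR_RGB2HSV)
hs=(hsv[:,:,0]>100)&(hsv[:,:,0]<125)&(hsv[:,:,1]>120)
Q,_,_=pts(p,hs);d=np.hypot(Q[:,0]-.4925,Q[:,1]-.2235);Q=Q[(d<.03)&(Q[:,2]>.128)];print('cap',len(Q),cv2.minEnclosingCircle((Q[:,:2]*1000).astype(np.float32)),np.median(Q,0))
m=(np.hypot(P[:,0]-.4925,P[:,1]-.2235)<.03)&(P[:,2]>.126)&(P[:,2]<.132);Q=(P[m,:2]*1000).astype(np.float32)
print('bodytop',len(Q),cv2.minAreaRect(Q),Q.min(0),Q.max(0))
E
```

```text
[0.49168654 0.26541505 0.22543477] [-3.14127144e+00  2.07483290e-04 -1.55611497e+00]
2906 [2.730125e+03 4.927000e-01 2.249000e-01 2.500000e-01]
cap 1013 ((492.7106628417969, 224.61465454101562), 13.784439086914062) [0.49275723 0.22416282 0.13715673]
bodytop 1388 ((492.63079833984375, 224.62322998046875), (33.618309020996094, 45.62712478637695), 0.07567764073610306) [475.81567 201.80728] [509.42935 247.44139]
```

Request:
apply_moves:
  moves:
    - [1,0.021,-0.001,0,0.015]
    - [1,0.02,0,0,0]
    - [1,0,0,0.03,0]
    - [1,0,0,0.03,0]
    - [1,0,0,0.03,0]
    - [1,0,0,0.024,0]
    - [1,0,0,0.01,0]
    - [1,0,0,0,0]

```text
t: 4.17
eef_pos: [0.4911, 0.2233, 0.0991]
ee_rot: [3.138, -0.003, -1.59]
force: [-0.5, -0.7, -0.0]
width: 0.0875
```

Request:
apply_moves:
  moves:
    - [1,-0.001,-0.001,0.008,-0.017]
    - [1,0,0,0,0]
    - [1,0,0,0,0]

```text
t: 4.42
eef_pos: [0.4939, 0.2259, 0.0942]
ee_rot: [-3.14, 0.001, -1.57]
force: [0.7, -0.4, 0.8]
width: 0.0877
```

Request:
apply_moves:
  moves:
    - [1,0.001,0.001,0.002,0]
    - [0,0,0,0,0]
    - [-0.5,0,0,0,0]
    - [-1,0,0,0,0]
    - [-1,0,0,0,0]
    - [-1,0,0,0,0]
    - [-1,0,0,0,0]
    - [-1,0,0,0,0]
  newtons: 45

```text
t: 5.08
eef_pos: [0.4924, 0.2244, 0.0913]
ee_rot: [-3.142, 0.0, -1.57]
force: [-0.7, -0.5, -0.3]
width: 0.046
```

Request:
apply_moves:
  moves:
    - [-1,0,0,0,0]
    - [-1,0,0,0,0]
    - [-1,0,0,0,0]
    - [-1,0,0,0,0]
    - [-1,0,0,0,0]

```text
t: 5.5
eef_pos: [0.4926, 0.2245, 0.0914]
ee_rot: [-3.141, 0.0, -1.57]
force: [2.1, 0.4, -0.8]
width: 0.0337
```

Request:
apply_moves:
  moves:
    - [-1,0,0,-0.005,0]
    - [-1,0,0,-0.01,0]
    - [-1,0,0,-0.015,0]
    - [-1,0,0,-0.02,0]
    - [-1,0,0,-0.025,0]
    - [-1,0,0,-0.025,0]
    - [-1,0,0,-0.025,0]
    - [-1,0,0,-0.025,0]
    - [-1,0,0,-0.015,0]
    - [-1,0,0,-0.008,0]
    - [-1,0,0,0,0]
    - [-1,0,0,0,0]

```text
t: 6.5
eef_pos: [0.4916, 0.2242, 0.2635]
ee_rot: [3.14, -0.0, -1.57]
force: [0.9, 0.2, -6.5]
width: 0.0335
```

```bash
python3 - <<'E'
from h import *
s=arm.get_state();print(s['eef_pos'],s['ee_rot'],s['force'],s['moment'],s['width'])
p=eyes.grab_frame('side');save('s1',p)
E
```

```text
[0.49156187 0.2241528  0.26353566] [ 3.14027201e+00 -7.20466918e-05 -1.57003015e+00] [ 0.87749798  0.24593268 -6.49292185] [-0.02574635  0.14985918 -0.05690805] 0.033450238017660595
```

View pics/s1.png

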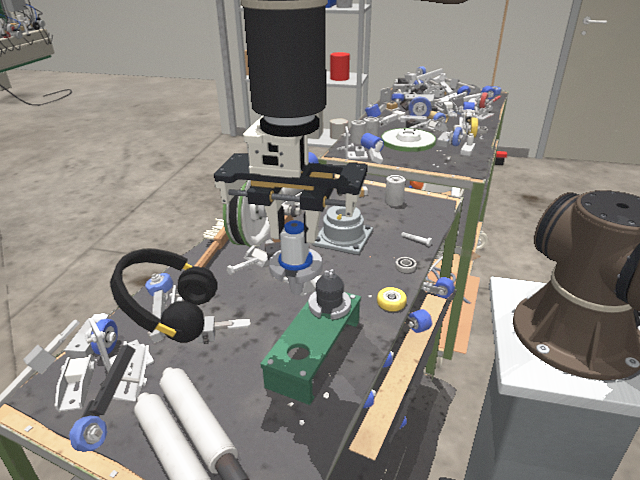

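Side view: the mandrel hangs upright in the fingers (295,245), the chuck still in its hole (330,295).

Request:
apply_moves:
  moves:
    - [-1,0.01,-0.001,0,0]
    - [-1,0.025,-0.001,0,0]
    - [-1,0.037,-0.001,0,0.02]
    - [-1,0.037,-0.002,0,0.02]
    - [-1,0.037,-0.002,0,0.02]
    - [-1,0.037,-0.002,0,0.02]
    - [-1,0.037,0,0,0.02]
    - [-1,0.037,0,0,0.02]
    - [-1,0.037,0,0,0.028]
    - [-1,0.037,0,0,0]
    - [-1,0.037,0,0,0]
    - [-1,0.016,0,0,0]

```text
t: 7.55
eef_pos: [0.4707, -0.1618, 0.263]
ee_rot: [3.139, -0.001, -1.72]
force: [-0.4, -0.6, -4.9]
width: 0.0336
```

Request:
apply_moves:
  moves:
    - [-1,0,0,0,0]
    - [-1,0,0,0,0]
    - [-1,0,0,0,0]

```text
t: 7.8
eef_pos: [0.4723, -0.1582, 0.2633]
ee_rot: [3.14, 0.0, -1.719]
force: [0.6, 0.8, -6.1]
width: 0.0333
```

```bash
cat > meas.py <<'E'
from h import *
s=arm.get_state();print(s['eef_pos'],s['ee_rot'],s['force'],s['width'])
p=eyes.grab_frame('wrist');save('w2',p)
P,u,v=pts(p,np.ones((480,640),bool))
hsv=cv2.cvtColor(p['color'],cv2.COLOR_RGB2HSV)
y=(hsv[:,:,0]>15)&(hsv[:,:,0]<35)&(hsv[:,:,1]>110)
n,l,st,ce=cv2.connectedComponentsWithStats(y.astype(np.uint8))
D=[]
for i in range(1,n):
    Q,_,_=pts(p,l==i)
    if len(Q)<10: continue
    c=Q.mean(0)
    if np.hypot(c[0]-.506,c[1]+.2445)<.06: 
        T=Q[Q[:,2]>.08]; print('dog',st[i],c.round(4),len(T),((T.min(0)+T.max(0))/2).round(4))
d=np.hypot(P[:,0]-.506,P[:,1]+.2445);Q=P[(d<.06)&(abs(P[:,2]-.075)<.004)];print('nose',len(Q),np.median(Q[:,2]).round(4),cv2.minEnclosingCircle((Q[:,:2]*1000).astype(np.float32)),cv2.minAreaRect((Q[:,:2]*1000).astype(np.float32)))
# bounds of circle
print(Q.min(0),Q.max(0))
E
python3 meas.py
```

```text
[ 0.47227207 -0.15821086  0.26331688] [ 3.13982281e+00  4.43618777e-05 -1.71850076e+00] [ 0.55753897  0.82521388 -6.14625857] 0.03333311761585828
dog [266  83   9  12  63] [ 0.5003 -0.276   0.083 ] 57 [ 0.5008 -0.2769  0.0831]
dog [269 159   9  11  56] [ 0.5096 -0.2119  0.0831] 53 [ 0.51   -0.212   0.0831]
dog [223 302  18  68 680] [ 0.4874 -0.1901  0.3706] 674 [ 0.4878 -0.1881  0.3685]
nose 5146 0.0751 ((505.4831848144531, -244.79530334472656), 41.995079040527344) ((505.3695068359375, -244.59490966796875), (83.13985443115234, 83.22725677490234), 81.43074035644531)
[ 0.4635809  -0.28668915  0.0710087 ] [ 0.54735119 -0.20289646  0.07894429]
```

View pics/w2.png

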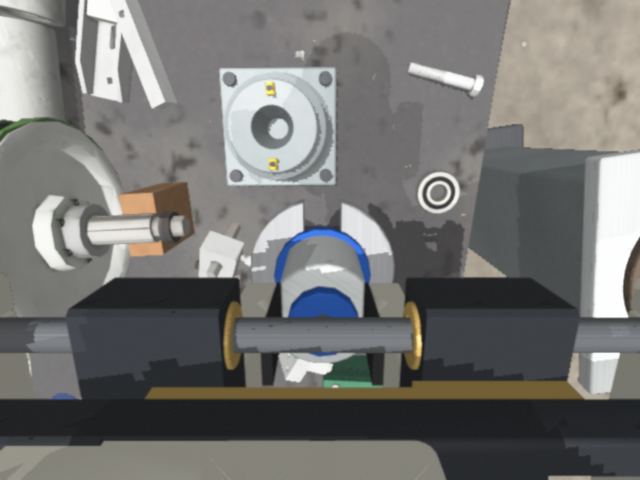

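Spindle at (272,127), dogs at (270,88) and (273,164); mandrel held with its slot at (322,215) in line with the tool.

Request:
apply_moves:
  moves:
    - [-1,0.01,-0.006,0,0]
    - [-1,0.025,-0.014,0,0]
    - [-1,0.025,-0.014,0,0]
    - [-1,0.016,-0.009,0,0]
    - [-1,0.005,-0.003,0.01,0]
    - [-1,0,0,0.02,0]
    - [-1,0,0,0.015,0]
    - [-1,0,0,0.005,0]
    - [-1,0,0,0,0]
    - [-1,0,0,0,0]

```text
t: 8.68
eef_pos: [0.5069, -0.2448, 0.2146]
ee_rot: [-3.142, -0.0, -1.717]
force: [-0.1, 0.2, -4.9]
width: 0.0335
```

```bash
python3 - <<'E'
from h import *
s=arm.get_state();print(s['eef_pos'],s['ee_rot'],s['force'],s['width'])
p=eyes.grab_frame('side');a=cv2.resize(p['color'][130:290,240:450],None,fx=3.5,fy=3.5);cv2.imwrite('pics/s2.png',a[:,:,::-1])
p=eyes.grab_frame('top');a=cv2.resize(p['color'][180:320,360:520],None,fx=4,fy=4);cv2.imwrite('pics/t2.png',a[:,:,::-1])
E
```

```text
[ 0.506931   -0.24479929  0.21462618] [-3.14158066e+00 -4.55956788e-04 -1.71659975e+00] [-0.05069707  0.17116833 -4.90004806] 0.0334624596772781
```

View pics/s2.png

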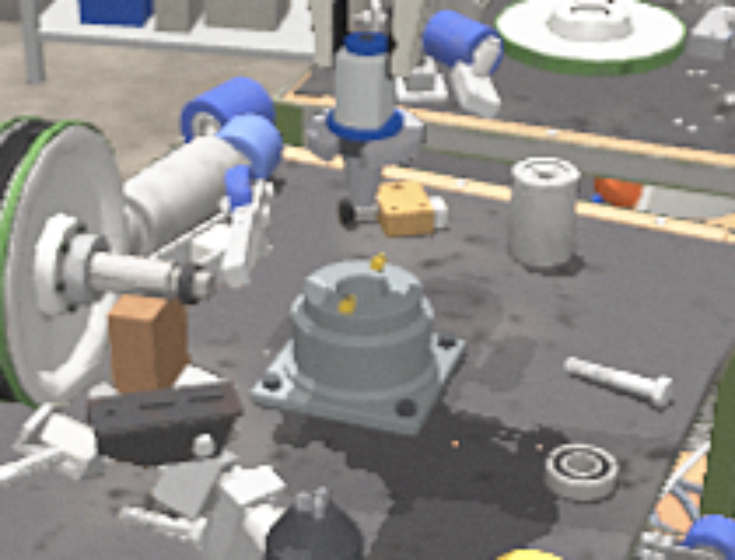

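Request:
apply_moves:
  moves:
    - [-1,0,0.001,0.01,0]
    - [-1,0,0,0.02,0]
    - [-1,0,0,0.02,0]
    - [-1,0,0,0.015,0]
    - [-1,0,0,0.008,0]
    - [-1,0,0,0.008,0]
    - [-1,0,0,0.006,0]
    - [-1,0,0,0,0]
    - [-1,0,0,0,0]

```text
t: 9.53
eef_pos: [0.5059, -0.2451, 0.1276]
ee_rot: [-3.141, -0.0, -1.718]
force: [0.1, 0.3, -5.4]
width: 0.0332
```

```bash
python3 - <<'E'
from h import *
s=arm.get_state();print(s['eef_pos'],s['ee_rot'],s['force'],s['moment'],s['width'])
p=eyes.grab_frame('side');a=cv2.resize(p['color'][130:290,240:450],None,fx=3.5,fy=3.5);cv2.imwrite('pics/s3.png',a[:,:,::-1])
E
```

```text
[ 0.505868   -0.24509238  0.12762205] [-3.14112476e+00 -2.36699915e-04 -1.71766186e+00] [ 0.1018242   0.30191794 -5.37946025] [0.01840701 0.04409071 0.01200965] 0.033235545488276015
```

View pics/s3.png

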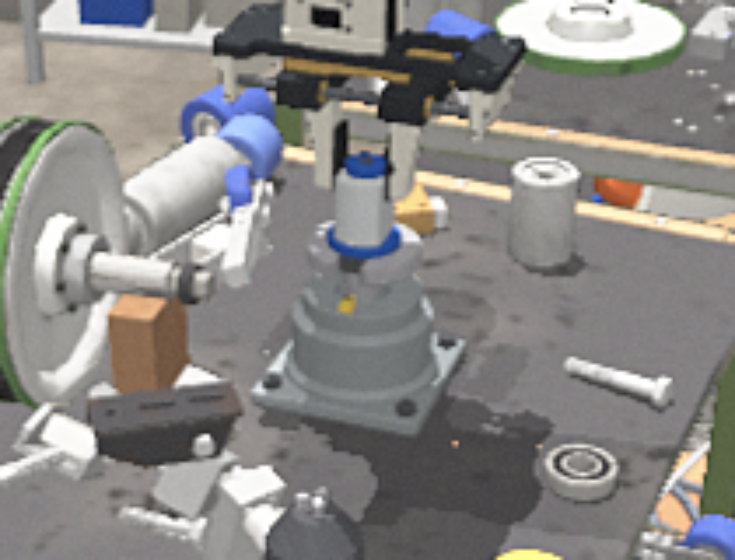

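The shank is in the mouth, no contact force, slot above the near dog (345,300).

Request:
apply_moves:
  moves:
    - [-1,0,0,0.005,0]
    - [-1,0,0,0.005,0]
    - [-1,0,0,0.004,0]
    - [-1,0,0,0,0]
    - [-1,0,0,0,0]

```text
t: 10.0
eef_pos: [0.5053, -0.2449, 0.1129]
ee_rot: [3.141, -0.0, -1.718]
force: [-0.1, -0.1, -6.1]
width: 0.0336
```

Request:
apply_moves:
  moves:
    - [-1,0,0,0.003,0]
    - [-1,0,0,0.003,0]
    - [-1,0,0,0.001,0]
    - [-1,0,0,0,0]
    - [-1,0,0,0,0]

```text
t: 10.42
eef_pos: [0.5055, -0.245, 0.1062]
ee_rot: [3.141, -0.0, -1.718]
force: [0.5, 0.7, -4.7]
width: 0.0338
```

Request:
apply_moves:
  moves:
    - [-1,0,0,0.001,0]
    - [-1,0,0,0.001,0]
    - [-1,0,0,0,0]
    - [-1,0,0,0,0]

```text
t: 10.75
eef_pos: [0.5058, -0.245, 0.1045]
ee_rot: [-3.141, -0.0, -1.718]
force: [0.1, -0.7, -4.7]
width: 0.0336
```

Request:
apply_moves:
  moves:
    - [-1,0,0,0.001,0]
    - [-1,0,0,0,0]
    - [-1,0,0,0,0]

```text
t: 11.0
eef_pos: [0.5059, -0.2453, 0.1043]
ee_rot: [-3.141, -0.001, -1.717]
force: [-1.3, -0.2, 5.5]
width: 0.0333
```

```bash
python3 - <<'E'
from h import *
s=arm.get_state();print(s['eef_pos'],s['ee_rot'],s['force'],s['moment'],s['width'])
p=eyes.grab_frame('side');a=cv2.resize(p['color'][130:290,240:450],None,fx=3.5,fy=3.5);cv2.imwrite('pics/s4.png',a[:,:,::-1])
E
```

```text
[ 0.50587335 -0.24525655  0.1042786 ] [-3.14060920e+00 -5.45450940e-04 -1.71745198e+00] [-1.31934338 -0.15962417  5.52377956] [ 0.36395303  1.23081943 -0.01842655] 0.0333331037101835
```

View pics/s4.png

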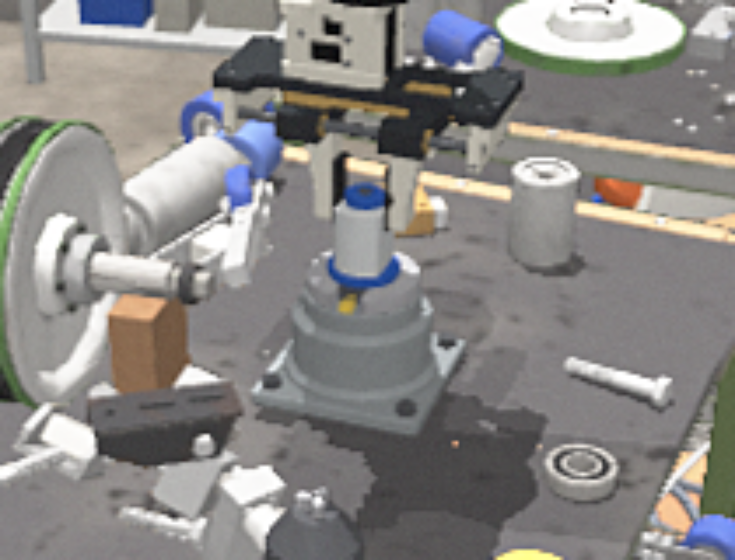

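Contact at the expected height with the dog in the slot (347,300): seated. Releasing.

Request:
apply_moves:
  moves:
    - [-0.3,0,0,0,0]
    - [0,0,0,0,0]
    - [0.5,0,0,0,0]
    - [1,0,0,0,0]
    - [1,0,0,0,0]
    - [1,0,0,0,0]
    - [1,0,0,0,0]
    - [1,0,0,0,0]
    - [1,0,0,0,0]

```text
t: 11.8
eef_pos: [0.5055, -0.2449, 0.1032]
ee_rot: [3.141, -0.0, -1.718]
force: [-0.4, 0.7, 1.0]
width: 0.0816
```

Request:
apply_moves:
  moves:
    - [1,0,0,-0.005,0]
    - [1,0,0,-0.015,0]
    - [1,0,0,-0.025,0]
    - [1,0,0,-0.03,0]
    - [1,0,0,-0.03,0]
    - [1,0,0,-0.03,0]
    - [1,-0.03,0,-0.01,0]
    - [1,-0.03,0,0,0]
    - [1,-0.02,0,0,0]
    - [1,0,0,0,0]
    - [1,0,0,0,0]

```text
t: 12.72
eef_pos: [0.5174, -0.165, 0.2488]
ee_rot: [-3.141, 0.0, -1.716]
force: [1.1, -0.6, -0.1]
width: 0.0877
```

```bash
python3 - <<'E'
from h import *
s=arm.get_state();print(s['t'],s['eef_pos'],s['force'],s['width'])
p=eyes.grab_frame('wrist');save('w5',p)
P,u,v=pts(p,np.ones((480,640),bool))
d=np.hypot(P[:,0]-.5055,P[:,1]+.2446)
for a,b in((.126,.146),(.1465,.16),(.083,.094)):
    Q=P[(d<.05)&(P[:,2]>a)&(P[:,2]<b)]
    if len(Q)>3: q=(Q[:,:2]*1000).astype(np.float32);print(a,len(Q),np.median(Q[:,2]).round(4),cv2.minEnclosingCircle(q),cv2.minAreaRect(q))
p=eyes.grab_frame('side');a=cv2.resize(p['color'][130:330,240:450],None,fx=3,fy=3);cv2.imwrite('pics/s5.png',a[:,:,::-1])
p=eyes.grab_frame('top');P,u,v=pts(p,np.ones((480,640),bool));d=np.hypot(P[:,0]-.466,P[:,1]-.097);Q=P[(d<.06)&(abs(P[:,2]-.0755)<.005)];print('chuck',cv2.minEnclosingCircle((Q[:,:2]*1000).astype(np.float32)))
E
```

```text
12.7167 [ 0.51741438 -0.16498238  0.24882601] [ 1.11401912 -0.63365196 -0.08593217] 0.08771756281850206
0.126 1444 0.142 ((505.0639953613281, -244.8704833984375), 22.92984962463379) ((505.1203918457031, -244.9393768310547), (45.18204116821289, 33.996585845947266), 80.86808776855469)
0.1465 1331 0.1502 ((505.0518493652344, -245.00863647460938), 14.43981647491455) ((505.3258972167969, -245.06600952148438), (27.74220085144043, 28.317737579345703), 81.52532196044922)
0.083 3314 0.0881 ((504.95050048828125, -244.81378173828125), 39.955726623535156) ((504.9276428222656, -244.8784637451172), (76.15441131591797, 78.95369720458984), 81.4196548461914)
chuck ((0.0, 0.0), 0.0)
```

View pics/w5.png

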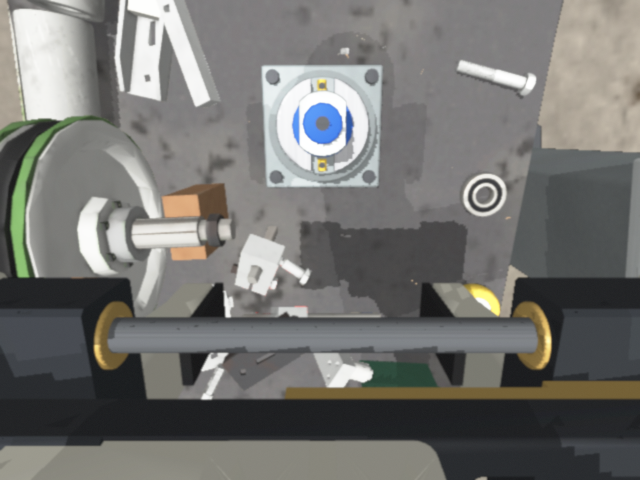

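View pics/s5.png

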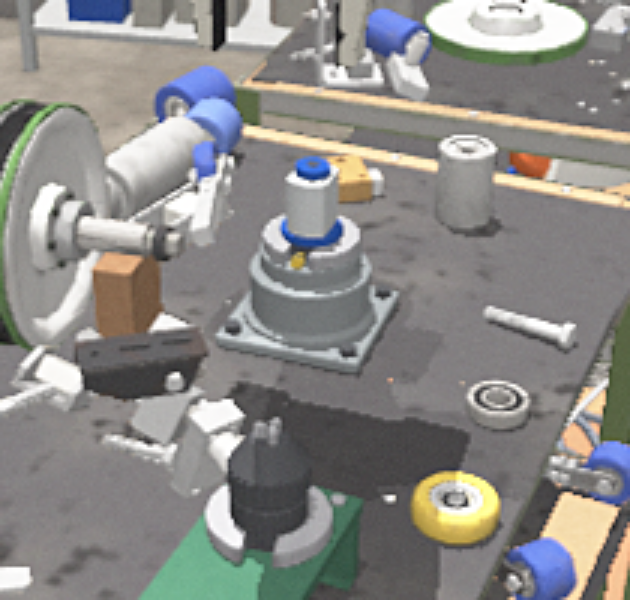

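Both dogs sit in the slots (322,85) and (322,165). The cap top is at 0.150 m as it should be, and the chuck stands in its hole.

```bash
python3 -c "
from station import job;print(job.job_done())"
```

```text
the job is handed in; nothing more can be done
None
```

The mandrel is in the spindle, released, and the job is handed in at about 12.9 s. I gripped it on its flats at 45 N, lifted it over the chuck and turned it about 8.5° to match the dogs. I then lowered it in the grip until it touched home, opened the fingers and backed away.

**Last checks (wrist and side cameras):**
- **Position:** the mandrel's axis is about 0.5 mm from the spindle's axis.
- **Height:** the cap top is at 0.150 m and the flange top at 0.088 m, which are the values for fully home.
- **Slots:** both dogs show in the slots, within about 1° of line.
- **Clear of the robot:** the tool was about 80 mm to the side with its fingertips at 0.249 m, well above the cap, and the force reading was near zero.

**One check failed:** the top-camera measurement of the chuck gave no reading, probably because the arm blocked the view. The side picture shows the chuck upright in its hole, but I have no measured figure for how far it may have moved.

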